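# Wind back the keeper slide and change out the middle die block

### The job

Turn the handwheel of the die fixture by its crank handle, drawing the slide back until the slide's pointer stands at the notch of the brass clip on the scale, which takes the keeper off the middle die block. Then lift the middle block straight up by its tab from between its two keyed neighbours, which stay seated in the nest, and set it down gently, upright and wholly on the cork pad. Leave the slide at the notch and everything else on the bench where it is.

Things in the scene. Friction and masses are not known exactly. Their poses are not given: they have to be found in the camera images.
- fixture: Grey die fixture fixed to the bench, 235 mm long (its x) by 165 mm wide (its y). Origin under the centre of its base, on the bench; z up; x runs from the handwheel end to the die nest. From the wheel end: steel handwheel (front face at x = -136 mm, 92 mm across, 6 to 12 mm thick), bearing block (x -111 to -95, up to z = 125 mm), slide, die nest (centre x = +75). The scale rail lies on the -y side, y -44 to -78 mm, top at z = 93 mm, with lines every 5 mm.
- hub (a point): Point on the handwheel's axis (which lies level along the fixture's x), at the middle of the crank handle's length, 29 mm in front of the wheel's rim face, 90 mm above the bench. The handle's centre circles round it in the fixture's y-z plane with a radius of 34 mm. Axes as the fixture's.
- handle (a point): Centre of the crank handle: a wooden sleeve 16 mm across and 56 mm long, parallel to the handwheel's axis, standing out from the wheel's face towards the fixture's -x. The sleeve spins freely on its pin, so fingers can hold it without turning while the wheel goes round. The handle does not fold. With a straight-down hand held at the bottom of its circle a wide gripper body meets the wheel's rim; a hand leaning 30 to 40 degrees away from the wheel clears it all the way round.
- wheel (a joint): Handwheel angle in rad, growing anticlockwise as seen facing the handle end of the wheel (looking along the fixture's +x). At 0 (and each whole turn) the handle is at the top; at pi/2 it is on the fixture's +y side. In the fixture frame the handle's centre is the hub + (0, 34 sin a, 34 cos a) mm. Growing angle draws the slide towards the wheel by 12 mm a turn, without play. It starts between 0 and 5 rad, needs about 2 N at the handle, and stays where it is left.
- slide (a joint): Travel of the slide in m towards the wheel (the fixture's -x) from fully forward; 0.012 times the wheel angle / 2 pi. Range 0 to 0.046.
- pointer (a point): Tip of the thin pointer (2 mm wide) that sticks out of the slide on the fixture's -y side just above the scale rail. Moves with the slide along the fixture's x.
- clip: Brass marker clip, 22 x 22 mm, 6 mm high with a small knob, fixed on the scale rail for this job (its place along the scale differs from day to day). Axes as the fixture's; the clip's x = 0 is the middle of its 6 mm wide notch, which opens towards the slide. The pointer stands at the notch when its tip has x = 0 in this frame, good to 2 mm. It lies 22 to 34 mm of slide travel from fully forward.
- notch (a point): Middle of the mouth of the clip's notch, on the level of the pointer.
- nest (a point): Centre of the floor of the die nest, 75 mm above the bench; axes as the fixture's. Nest 47 x 129 mm inside with a low wall 12 mm high; three steel blocks 28 mm high stand in it in a row along y. The slide carries a keeper, a 24 mm wide steel strip whose underside is 1.5 mm above the blocks; with the slide fully forward its end overlaps the middle block by 12 mm, so the block is free from 13 mm of travel on.
- tab (a point): Upper middle of the tab of the middle die block, 22 mm above the block's top face and 50 mm above its underside. The tab is a steel lug 14 mm (the block's x) by 26 mm (y) that stands 40 mm up from the block's top; grip it across the 26 mm (closing along y) or the 14 mm. Axes as the block's; as it starts, x is parallel to the fixture's x.
- die_foot (a point): Centre of the underside of the middle die block: 44 mm (x) by 50 mm over its two T-shaped keys (y), 28 mm high without the tab, 0.3 to 0.5 kg. The keys run its full height in T-slots of the neighbours with 1.5 mm play, so it comes out only straight up: it is free of them after 28 mm and of the nest wall at the same time.
- die_left_c (a point): Centre of the neighbour on the fixture's +y side: loose steel block with a T-slot, 44 x 49 x 28 mm, 0.4 kg; its centre is 14 mm above the nest floor when seated.
- die_right_c (a point): Centre of the neighbour on the fixture's -y side, the same mirrored.
- pad: Cork pad fixed on the bench, 120 x 120 x 8 mm; origin under its centre, on the bench, so its top is 8 mm above.
- hammer: Bystander: small hammer lying on the bench, 240 mm long.
- graver: Bystander: graver with a wooden handle lying on the bench, 150 mm long.
- brush: Bystander: bench brush lying on the bench, 180 mm long.
- jar: Bystander: amber glass jar, 48 mm across, 70 mm high.
- cup: Bystander: glass cup, 64 mm across, 75 mm high.
- bench_block: Bystander: plain steel bench block, 70 x 70 x 22 mm.
- spare_die: Bystander: plain spare steel block without a tab, 44 x 40 x 28 mm.
There are look-alikes about, which are no part of the job. Leave any green or purple look-alike of the part that bears die_left_c alone.

How it is judged:
By the outcome, as a careful person would: the job done as asked, in the order asked, and still so for the second after the job is handed in, with the robot touching nothing.
It also fails if it takes over 72 s, if anything falls off the work surface, if the arm or the gripper's body presses on something with over 40 N, if the wrist force passes 120 N, or if a joint passes its speed limit or range.

### The arm

A 7-joint arm with a two-finger parallel gripper is mounted at the origin on the work surface. World frame = base frame: x ahead of the robot, y to its left, z up, the work surface at z = 0. Lengths are in m, angles in rad, forces in N, time in s.
With the tool pointing down it reaches from about 0.375 to 0.925 m from the base axis. Payload 3.1 kg.
Tool frame: the origin (TCP) lies on the centre line of the jaws, within the pads' length; the fingertips stand r.tips_ahead ahead of it and the grasp point (between the pads) lies 8 mm behind it (r.tips_ahead is the distance from the TCP to the fingertips, in m); z points along the fingers, y is the direction in which the jaws open and shut (so a half turn about z gives the same grasp; the last joint's range is limited). The gripper opens to 85 mm and grips with 20 to 120 N. Pads are 22 mm wide; open, the fingers measure 114 mm over their backs; the gripper's body (76 mm by 85 mm) begins 54 mm behind the grasp point. The pads swing forward as they close: fully open they stand 13 mm farther back than shut.
Start: joints at [-1.248, 0.383, 0.044, 1.598, -0.018, 1.161, -0.05], TCP at [0.265, 0.593, 0.242] pointing down, gripper open.
Joint ranges: [-2.61, 2.61], [-0.41, 2.15], [-1.48, 1.57], [0, 2.5], [-1.57, 4.71], [0.05, 1.97], [-2.85, 2.85]. Speed limits (rad/s): [2.79, 2.79, 3.14, 3.14, 3.14, 3.14, 3.14].

### API

Orientations are given as a unit quaternion [x, y, z, w].
In Python, from rig import sense, viewer, workorder, r gives the robot as it stands. The module is installed in compiled form; this text tells all that it offers.
- The arm moves only by the tool move_arm, never from a script. Its argument "targets" is a list of rows, each an object with "claw": the closure, from 0 (fully open) to 1 (shut); "dp": the shift along the world's x, y, z in m, a list of three; "roll": the turn about the world's z in rad. A call has 1 to 8 rows; each row shifts and turns the pose as measured when the row begins; what a row does not reach is not made up. A row lasts 1/8 s, in which the tool goes at most 62.5 mm and 10.7 degrees, less where a joint would pass 70% of its speed; a pose out of reach is approached as far as the arm can. A call with a gripper value outside its range is refused whole. The fingers move at their own pace and stop on an object; "newtons" is the grip in N (left out, the last holds). Time passes only in rows, so rows that do not move let the fingers close. It gives the time, the measured TCP pose, the force and the opening at its end, in the units of the state.
- sense(): the state, without advancing time (a new reading comes with each control period).
- viewer.snapshot(name): name is "scene" or "top" or "wrist"; returns a dict with "img" (420x560x3 uint8, red, green, blue), "K" (3x3 intrinsics, pixels), "pose" (4x4, takes a point from camera to world coordinates); the wrist camera has in their place "mount" (4x4, takes a point from camera to tool coordinates, whose origin is the TCP and whose axes are the flange's). Camera axes: x right, y up, looking along -z (the intrinsics and any distortion apply to the point x, -y, -z); pixel columns grow to the right and rows downward; lengths in m; the calibration is good to about 2 mm. A picture is of the moment at which its call begins: read the wrist's pose just before it. There is no depth.
- workorder.job_done(): hands the job in, once; it reports no verdict.
The state is a dict: "clock": time; "joint_pos": joint angles; "joint_velocities": joint speeds; "joint_efforts": joint torques, N m; "eef_pos": TCP position; "tool_rot": TCP orientation; "wrist_force": force on the tool from outside, world axes, zero at the start; "ft_torque": the same for the moment, N m; "opening": finger opening in m.
Only numpy, scipy, OpenCV 4.12 (cv2) and the standard library are available. Lean on these libraries where they do the work, as an engineer would, in place of code of your own. Each camera call takes 0.05 s, during which the arm holds its last target.

## Working session

There is one attempt and no reset: what is moved stays moved. The work goes in short steps, Python scripts to look and compute and a tool call to move; the robot and the scene stay as the last step left them, time stands still between calls to the robot, and variables do not carry over. Pictures are saved under pics/ and viewed, and the job is handed in when it is done.

Besides the shell and the picture viewer there is one more tool, called after "Emit:" as name(argument=value, ...) on one line, values as JSON. move_arm: Moves the arm, as the interface text tells. Its arguments: {"type":"object","properties":{"targets":{"type":"array","items":{"type":"object","properties":{"claw":{"type":"number"},"dp":{"type":"array","items":{"type":"number"}},"roll":{"type":"number"}}}},"newtons":{"type":"number"}},"required":["targets"]}

```bash
mkdir -p pics; ls; cat > h.py <<'E'
import numpy as np, cv2
from rig import sense, viewer, workorder, r
def snap(n,f):
    d=viewer.snapshot(n); cv2.imwrite('pics/'+f+'.png',cv2.cvtColor(d['img'],cv2.COLOR_RGB2BGR)); return d
E
python3 - <<'E'
from h import *
s=sense(); print(s, r.tips_ahead, [a for a in dir(r) if a[0]!='_'])
for n in ['scene','top','wrist']:
    d=snap(n,n+'0'); print(n,{k:np.round(v,4).tolist() for k,v in d.items() if k!='img'})
    np.savez(n+'0.npz',**d)
E
```

```text
pics
{'clock': 0.0, 'joint_pos': array([-1.24780388,  0.38383574,  0.0438507 ,  1.59961555, -0.01789473,
        1.1611915 , -0.04990708]), 'joint_velocities': array([-0.00085424,  0.00058442, -0.00077517, -0.00084281, -0.00091933,
       -0.00097848,  0.00225869]), 'joint_efforts': array([-1.08381275e-04, -4.33452201e+01,  1.02449208e+00, -2.49512208e+01,
        1.05133007e-02,  1.14439669e-02,  3.36288650e-06]), 'eef_pos': array([0.2651501 , 0.59244019, 0.24086765]), 'tool_rot': array([ 2.08818577e-01,  9.77953494e-01, -1.31332271e-03, -2.01739411e-04]), 'wrist_force': array([-0.2561798 , -0.48621874,  0.27667646]), 'ft_torque': array([-0.01942637, -0.02097613, -0.00791319]), 'opening': 0.08542524757391033} 0.011 ['IKError', 'tips_ahead']
scene {'K': [[415.9806, 0.0, 272.6304], [0.0, 415.9806, 214.2431], [0.0, 0.0, 1.0]], 'pose': [[0.2656, -0.5479, 0.7932, 1.3568], [0.964, 0.1611, -0.2115, -0.1735], [-0.0119, 0.8209, 0.571, 0.6571], [0.0, 0.0, 0.0, 1.0]]}
top {'K': [[387.9123, 0.0, 282.8934], [0.0, 387.9123, 209.3658], [0.0, 0.0, 1.0]], 'pose': [[0.0127, 0.9932, -0.1159, 0.4593], [-0.9999, 0.013, 0.0023, 0.0245], [0.0038, 0.1159, 0.9933, 1.0558], [0.0, 0.0, 0.0, 1.0]]}
wrist {'K': [[354.0229, 0.0, 277.3848], [0.0, 354.0229, 209.9365], [0.0, 0.0, 1.0]], 'mount': [[0.0009, 0.9534, 0.3017, 0.0776], [1.0, -0.0009, 0.0001, -0.0005], [0.0003, 0.3017, -0.9534, -0.1313], [0.0, 0.0, 0.0, 1.0]]}
```

View pics/scene0.png

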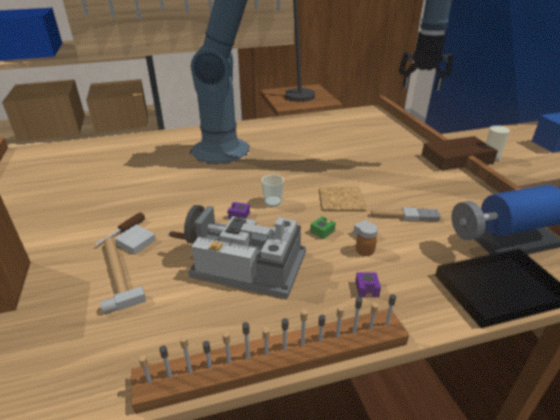

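View pics/top0.png

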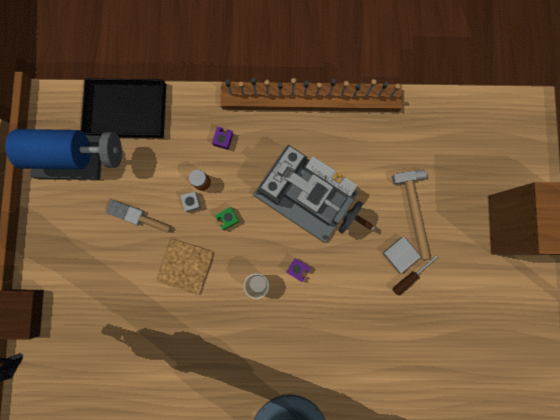

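View pics/wrist0.png

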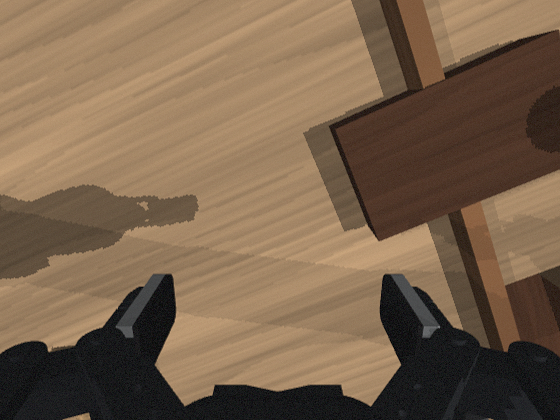

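Scene (fixture around (250,245)) and top (fixture around (310,195), wheel (350,215), handle (365,225), pad (186,266)). The wrist view shows only bench and wooden box. I'll crop and measure the top view.

```bash
cat >> h.py <<'E'
def ray(d,u,v,pose=None):
    K=d['K']; P=d['pose'] if pose is None else pose
    c=np.array([(u-K[0,2])/K[0,0],-(v-K[1,2])/K[1,1],-1.0])
    return P[:3,3],P[:3,:3]@c
def onz(d,u,v,z,pose=None):
    o,q=ray(d,u,v,pose); return o+q*(z-o[2])/q[2]
def proj(d,p,pose=None):
    P=d['pose'] if pose is None else pose
    c=P[:3,:3].T@(np.asarray(p)-P[:3,3]); K=d['K']
    return np.array([K[0,0]*c[0]/-c[2]+K[0,2], K[1,2]-K[1,1]*c[1]/-c[2]])
def wpose(d,s):
    from scipy.spatial.transform import Rotation as R
    T=np.eye(4);T[:3,:3]=R.from_quat(s['tool_rot']).as_matrix();T[:3,3]=s['eef_pos'];return T@d['mount']
def crop(f,o,x0,y0,x1,y1,k):
    im=cv2.imread('pics/'+f+'.png')[y0:y1,x0:x1]
    cv2.imwrite('pics/'+o+'.png',cv2.resize(im,None,fx=k,fy=k,interpolation=cv2.INTER_CUBIC))
E
python3 - <<'E'
from h import *
crop('top0','top0c',140,120,400,310,3)
crop('scene0','scene0c',160,180,360,300,4)
d=np.load('top0.npz')
for n,u,v,z in [('wheelend',350,215,.09),('nest',285,172,.1),('pad',186,266,.008),('handle',367,226,.1)]: print(n,onz(d,u,v,z).round(3))
E
```

```text
wheelend [ 0.56  -0.146  0.09 ]
nest [0.665 0.018 0.1  ]
pad [0.426 0.279 0.008]
handle [ 0.532 -0.186  0.1  ]
```

View pics/top0c.png

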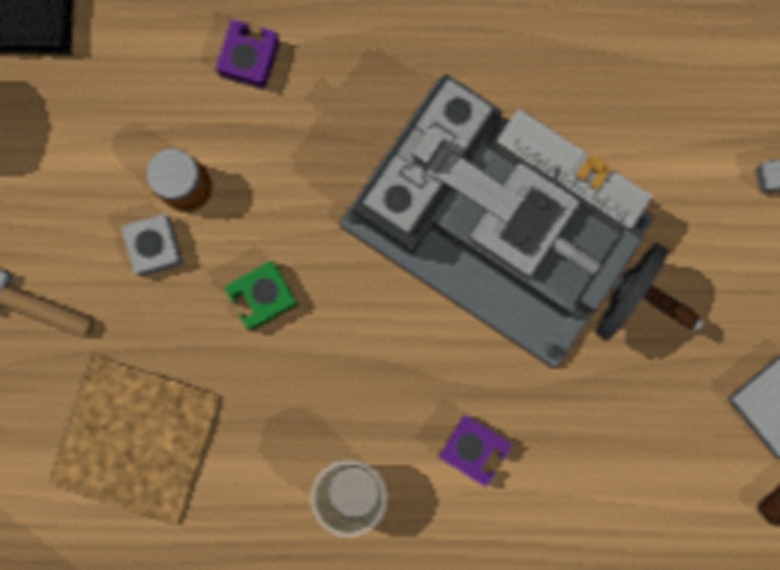

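View pics/scene0c.png

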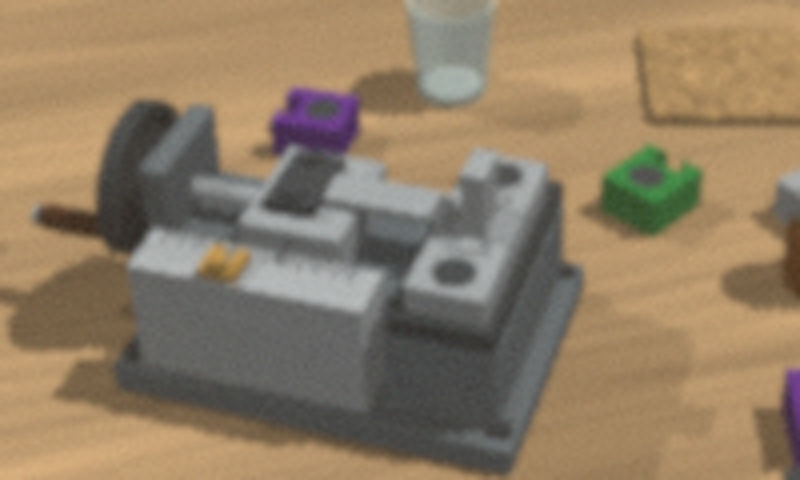

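Candidates: middle block with tab is the one in the nest at top px (285,170), under the keeper. Its look-alikes are the purple blocks at (222,138) and (298,270), the green at (228,218) and the grey spare die at (190,202). The handle (366,226) could be confused with the graver's wooden handle at (405,284) or the hammer handle at (418,225). The brass clip at (338,177) is the only one. I'll move to a closer view.

Emit:
move_arm(targets=[{"dp":[0.03,-0.05,0.015],"roll":-0.18,"claw":0},{"dp":[0.03,-0.05,0.015],"roll":-0.18,"claw":0},{"dp":[0.03,-0.05,0.015],"roll":-0.18,"claw":0},{"dp":[0.03,-0.05,0.015],"roll":-0.18,"claw":0},{"dp":[0.03,-0.05,0.015],"roll":-0.18,"claw":0},{"dp":[0.03,-0.05,0.015],"roll":-0.18,"claw":0},{"dp":[0.03,-0.05,0.015],"roll":-0.18,"claw":0},{"dp":[0.03,-0.05,0.015],"roll":-0.18,"claw":0}])

```text
clock: 1.15
eef_pos: [0.5024, 0.1833, 0.3593]
tool_rot: [0.811, 0.584, -0.002, -0.004]
wrist_force: [0.8, 0.8, -0.9]
opening: 0.0855
```

Emit:
move_arm(targets=[{"dp":[0.025,-0.05,0.0],"roll":-0.15},{"dp":[0.025,-0.05,0.0],"roll":-0.13},{"dp":[0.025,-0.05,0.0]},{"dp":[0.025,-0.05,0.0]},{"dp":[0.01,-0.045,0.0]},{"dp":[0,0,0]}])

```text
schema error: expected keys claw, dp, roll
```

```bash
python3 - <<'E'
from h import *
s=sense(); d=snap('wrist','w1'); np.savez('w1.npz',P=wpose(d,s),**d)
print(s['clock'],s['eef_pos'],s['tool_rot'],s['joint_pos'])
E
```

```text
1.15 [0.50243135 0.1832655  0.35931526] [ 0.81149231  0.5843446  -0.00154596 -0.00438468] [-0.87395789  0.07753332  0.48230058  1.73976954 -0.04497041  1.33835503
 -0.70496309]
```

View pics/w1.png

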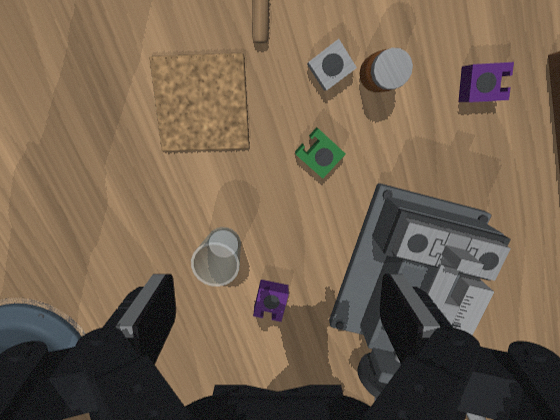

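The first row set was refused because all keys are required, so the arm didn't move. This picture shows the pad at (200,102) and the fixture at right (430,270). I'll continue the move.

Emit:
move_arm(targets=[{"dp":[0.025,-0.05,0.0],"roll":-0.15,"claw":0},{"dp":[0.025,-0.05,0.0],"roll":-0.13,"claw":0},{"dp":[0.025,-0.05,0.0],"roll":0,"claw":0},{"dp":[0.025,-0.05,0.0],"roll":0,"claw":0},{"dp":[0.01,-0.045,0.0],"roll":0,"claw":0},{"dp":[0,0,0],"roll":0,"claw":0}])

```text
clock: 1.95
eef_pos: [0.6158, -0.0748, 0.3609]
tool_rot: [0.892, 0.453, 0.0, -0.0]
wrist_force: [0.3, 0.0, 0.3]
opening: 0.0857
```

```bash
cp w1.npz w0.npz; cp pics/w1.png pics/w0.png; python3 - <<'E'
from h import *
s=sense(); d=snap('wrist','w1b'); np.savez('w1.npz',P=wpose(d,s),**d)
print(s['clock'],s['eef_pos'],s['tool_rot'],s['joint_pos'])
E
```

```text
1.95 [ 0.61581729 -0.07484079  0.36089749] [ 8.91528994e-01  4.52963435e-01  2.53941509e-04 -3.38606105e-04] [-0.50437505  0.292335    0.70139611  1.54954269 -0.1918106   1.36971854
 -0.41612231]
```

View pics/w1b.png

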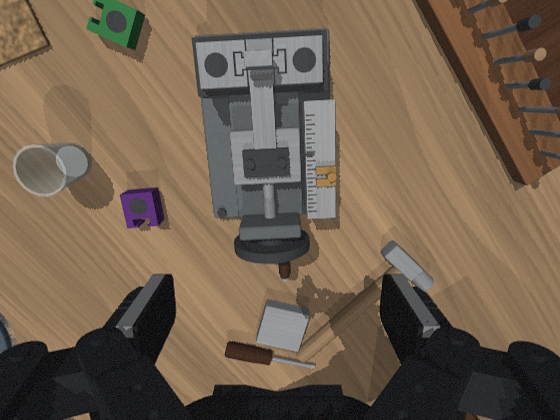

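The fixture is now nearly aligned in view: nest at (262,60), clip notch near (322,177), pointer near (310,153), wheel (271,245), handle (285,268).

```bash
python3 - <<'E'
from h import *
crop('w1b','w1c',185,20,345,120,5)
crop('w1b','w1d',205,110,345,285,4)
E
```

```text
(no output)
```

View pics/w1c.png

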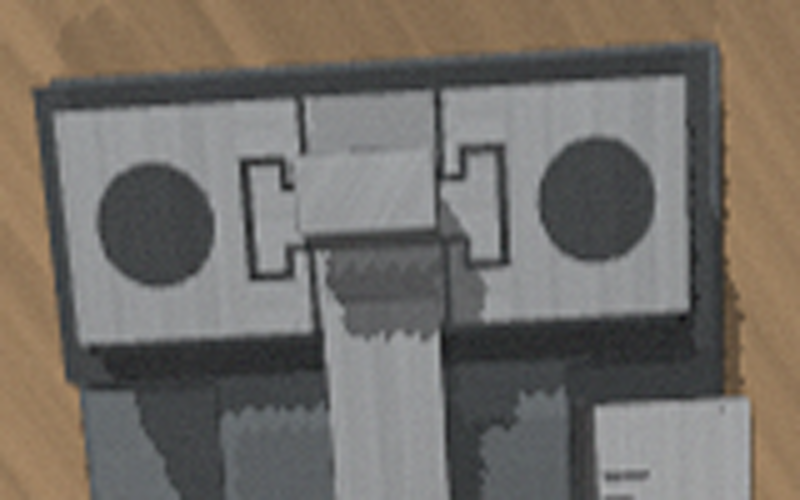

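View pics/w1d.png

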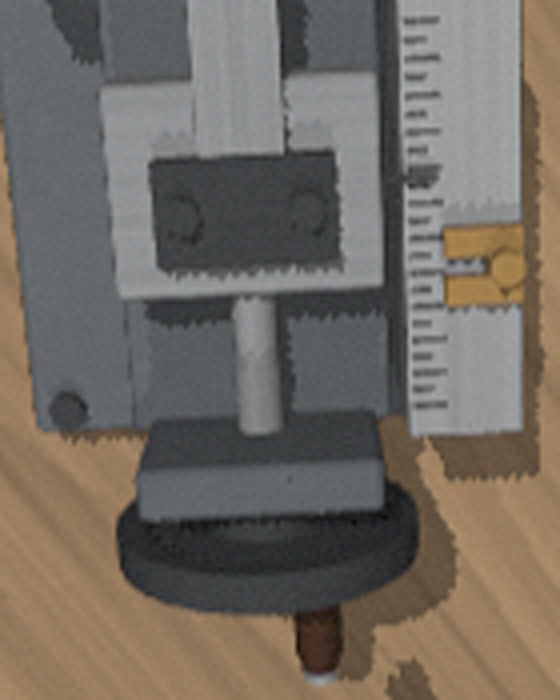

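```bash
cat > fx.py <<'E'
from h import *
w=np.load('w1.npz'); P=w['P']
c=[(52,113),(688,74),(692,312),(80,347)]
q=np.array([onz(w,u/5+185,v/5+20,.103,P) for u,v in c])
E
python3 - <<'E'
from fx import *
print(q.round(4)); L=lambda a,b:np.linalg.norm(a-b)
print('lens',L(q[0],q[1]),L(q[1],q[2]),L(q[2],q[3]),L(q[3],q[0]))
e=(q[0]-q[1])+(q[3]-q[2]); yaw=np.arctan2(e[1],e[0])-np.pi/2
print('yaw',np.degrees(yaw),np.degrees(np.arctan2(*(q[1]-q[2])[1::-1])),np.degrees(np.arctan2(*(q[0]-q[3])[1::-1])))
n=q.mean(0); X=np.array([np.cos(yaw),np.sin(yaw),0]);Y=np.array([-X[1],X[0],0])
o=n-.075*X; o[2]=0; print('nest',n,'orig',o)
for nm,u,v in [('L',155,223),('R',597,198)]:
    p=onz(w,u/5+185,v/5+20,.103,P)-o; print(nm,p@X,p@Y)
# scale ends, bearing top, clip, pointer
for nm,u,v,z in [('bearTL',160,420,.125),('bearTR',378,410,.125),('bearBR',382,460,.125),('bearBL',142,470,.125),('railTop',400-0,0,.093),('railBL',408,433,.093),('railBR',521,433,.093),('clipTL',444,226,.099),('clipBL',446,303,.099),('notch',450,267,.097),('ptr',437,176,.096),('wheelL',118,535,.09),('wheelR',416,530,.09)]:
    p=onz(w,u/4+205,v/4+110,z,P)-o; print(nm,round(p@X,4),round(p@Y,4))
def tip(d,u,v,P,x=-.193):
    a,b=ray(d,u,v,P); t=(x-(a-o)@X)/(b@X); p=a+t*b-o; return p@Y,p[2],np.hypot(p@Y,p[2]-.09),np.arctan2(p@Y,p[2]-.09)%(2*np.pi)
print('tip w',tip(w,320/4+205,675/4+110,P))
t=np.load('top0.npz');print('tip top',tip(t,701/3+140,324/3+120,t['pose']))
s=np.load('scene0.npz');print('tip sc',tip(s,38/4+160,213/4+180,s['pose']))
np.savez('fix.npz',o=o,X=X,Y=Y,yaw=yaw)
E
```

```text
[[ 0.6256  0.0785  0.103 ]
 [ 0.7327  0.0093  0.103 ]
 [ 0.7085 -0.0283  0.103 ]
 [ 0.6017  0.041   0.103 ]]
lens 0.1275387639189812 0.044773752748065214 0.12732977261184558 0.044539244851593246
yaw 57.059905849813084 57.17189008459795 57.441331303834026
nest [0.66711743 0.02511549 0.103     ] orig [ 0.62633529 -0.03782748  0.        ]
L 0.07573683506083133 0.045421351722693376
R 0.07551323179639136 -0.04481701825627718
bearTL -0.0799 0.0267
bearTR -0.0803 -0.0329
bearBR -0.0948 -0.0335
bearBL -0.0941 0.0328
railTop 0.0258 -0.0446
railBL -0.0984 -0.0431
railBR -0.1003 -0.0767
clipTL -0.0356 -0.0546
clipBL -0.0578 -0.0546
notch -0.0479 -0.0562
ptr -0.022 -0.0532
wheelL -0.1276 0.0466
wheelR -0.131 -0.0448
tip w (np.float64(-0.012885586299670704), np.float64(0.06416627092774208), np.float64(0.028869012661763917), np.float64(3.6042711920553065))
tip top (np.float64(-0.007878764464277816), np.float64(0.09294392648782357), np.float64(0.008410804518550894), np.float64(5.069978475979028))
tip sc (np.float64(-0.014877856136581326), np.float64(0.059648353962260314), np.float64(0.03380196770043202), np.float64(3.5973557380796897))
```

```bash
cat >> h.py <<'E'
F=None
def fw(x,y,z):
    f=np.load('fix.npz'); p=f['o']+x*f['X']+y*f['Y']; p[2]=z; return p
def wf(p):
    f=np.load('fix.npz'); q=np.asarray(p)-f['o']; return np.array([q@f['X'],q@f['Y'],p[2]])
E
python3 - <<'E'
from h import *
w=np.load('w1.npz');P=w['P']
for nm,u,v in [('bench',283,325),('hamhead',407,265),('hamhandle',300,350),('hamhandle',350,305)]: print(nm,wf(onz(w,u,v,.02,P)).round(3))
s=sense(); t=fw(-.183,-.015,.0515); print(t,t-s['eef_pos'])
E
```

```text
bench [-0.297 -0.006  0.02 ]
hamhead [-0.204 -0.193  0.02 ]
hamhandle [-0.345 -0.03   0.02 ]
hamhandle [-0.267 -0.11   0.02 ]
[ 0.53941546 -0.19956475  0.0515    ] [-0.07664296 -0.12831254 -0.30909314]
```

Emit:
move_arm(targets=[{"dp":[-0.025,-0.042,-0.035],"roll":0.057,"claw":0.3},{"dp":[-0.025,-0.042,-0.035],"roll":0,"claw":0.3},{"dp":[-0.025,-0.042,-0.035],"roll":0,"claw":0.3},{"dp":[-0.002,-0.003,-0.03],"roll":0,"claw":0.3},{"dp":[0,0,-0.02],"roll":0,"claw":0.3},{"dp":[0,0,0],"roll":0,"claw":0.3}])

```text
clock: 2.75
eef_pos: [0.5386, -0.1871, 0.2003]
tool_rot: [0.871, 0.491, 0.003, -0.005]
wrist_force: [0.9, -0.8, 0.4]
opening: 0.0599
```

```bash
python3 - <<'E'
from h import *
s=sense(); d=snap('wrist','w2'); np.savez('w2.npz',P=wpose(d,s),**d)
q=s['tool_rot'];print(s['clock'],s['eef_pos'],wf(s['eef_pos']),2*np.degrees(np.arctan2(q[1],q[0])),s['opening'],s['joint_pos']); print(fw(-.183,-.015,.0515)-s['eef_pos'])
E
```

```text
2.75 [ 0.53860895 -0.18714661  0.20025414] [-0.17301676 -0.00757063  0.20025414] 58.78045284944275 0.05993279786351724 [-0.32059345  0.33149103  0.7045523   1.85868219 -0.26038065  1.04532379
 -0.05471283]
[ 0.00080651 -0.01241814 -0.14875414]
```

View pics/w2.png

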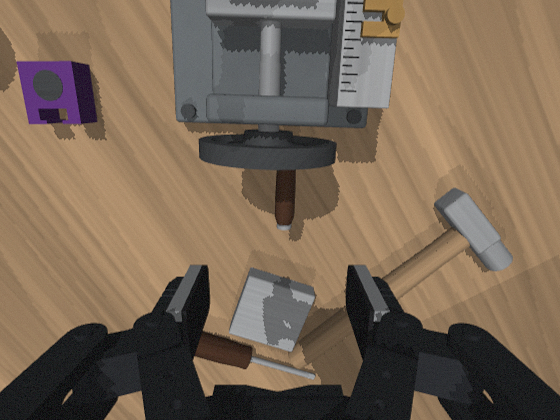

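The handle stands out from the wheel (base (286,170), tip (284,226)), below the fingers. I'll check the angle again from this view.

```bash
python3 - <<'E'
from h import *
w=np.load('w2.npz');P=w['P'];f=np.load('fix.npz')
for u,v,x in [(284,222,-.193),(284,228,-.197)]:
    a,b=ray(w,u,v,P); t=(x-(a-f['o'])@f['X'])/(b@f['X']); p=a+t*b; y=wf(p); print(y,np.hypot(y[1],y[2]-.09),np.arctan2(y[1],y[2]-.09)%6.283)
E
```

```text
[-0.193      -0.01258632  0.05363717] 0.038479487799568994 3.4746315462415605
[-0.197      -0.01268549  0.05722912] 0.03514046411500995 3.510740806509609
```

Emit:
move_arm(targets=[{"dp":[0.001,-0.012,-0.03],"roll":-0.03,"claw":0.3},{"dp":[0,0,-0.04],"roll":0,"claw":0.3},{"dp":[0,0,-0.01],"roll":0,"claw":0.3}])

```text
clock: 3.18
eef_pos: [0.5476, -0.1952, 0.1251]
tool_rot: [0.876, 0.482, 0.01, -0.002]
wrist_force: [-0.8, -0.3, 0.1]
opening: 0.0598
```

```bash
cat > st.py <<'E'
from h import *
import sys
s=sense();q=s['tool_rot'];print('t',s['clock'],'p',s['eef_pos'].round(4),'fix',wf(s['eef_pos']).round(4),'yaw',round(2*np.degrees(np.arctan2(q[1],q[0])),2),q.round(3),'op',s['opening'],'F',s['wrist_force'].round(1))
if len(sys.argv)>3: print('d',(fw(*map(float,sys.argv[1:4]))-s['eef_pos']).round(4))
E
python3 st.py -.183 -.015 .0515
```

```text
t 3.175 p [ 0.5476 -0.1952  0.1251] fix [-0.1749 -0.0195  0.1251] yaw 57.58 [ 0.876  0.482  0.01  -0.002] op 0.059813307747551045 F [-0.8 -0.3  0.1]
d [-0.0082 -0.0043 -0.0736]
```

Emit:
move_arm(targets=[{"dp":[-0.009,-0.001,0.0],"roll":0,"claw":0.3},{"dp":[0,0,0],"roll":0,"claw":0.3}])

```text
clock: 3.42
eef_pos: [0.54, -0.1958, 0.1274]
tool_rot: [0.876, 0.482, 0.011, -0.001]
wrist_force: [0.3, -0.4, -0.1]
opening: 0.0597
```

```bash
python3 st.py -.183 -.013 .0505
```

```text
t 3.425 p [ 0.54   -0.1958  0.1274] fix [-0.1795 -0.0135  0.1274] yaw 57.7 [ 0.876  0.482  0.011 -0.001] op 0.05974352081088803 F [ 0.3 -0.4 -0.1]
d [-0.0023 -0.0027 -0.0769]
```

Emit:
move_arm(targets=[{"dp":[-0.004,-0.003,-0.025],"roll":0,"claw":0.3},{"dp":[-0.002,-0.001,-0.025],"roll":0,"claw":0.3},{"dp":[0,0,0],"roll":0,"claw":0.3}])

```text
clock: 3.8
eef_pos: [0.5386, -0.2005, 0.0824]
tool_rot: [0.876, 0.483, 0.016, 0.002]
wrist_force: [0.9, -0.2, -0.4]
opening: 0.0598
```

```bash
python3 st.py -.183 -.013 .0505
```

```text
t 3.8 p [ 0.5386 -0.2005  0.0824] fix [-0.1842 -0.0149  0.0824] yaw 57.76 [0.876 0.483 0.016 0.002] op 0.059810959013757985 F [ 0.9 -0.2 -0.4]
d [-0.0009  0.002  -0.0319]
```

Emit:
move_arm(targets=[{"dp":[-0.001,0.001,-0.018],"roll":-0.01,"claw":0.3},{"dp":[0,0.001,-0.013],"roll":0,"claw":0.3},{"dp":[0,0,0],"roll":0,"claw":0.3}])

```text
clock: 4.18
eef_pos: [0.5404, -0.1988, 0.0527]
tool_rot: [0.878, 0.479, 0.018, 0.004]
wrist_force: [0.2, 0.1, -0.2]
opening: 0.0595
```

```bash
python3 st.py -.183 -.013 .0505; python3 -c "
from h import *
d=snap('wrist','w3')"
```

```text
t 4.175 p [ 0.5404 -0.1988  0.0527] fix [-0.1818 -0.0154  0.0527] yaw 57.19 [0.878 0.479 0.018 0.004] op 0.0595308957241918 F [ 0.2  0.1 -0.2]
d [-0.0027  0.0003 -0.0022]
```

View pics/w3.png

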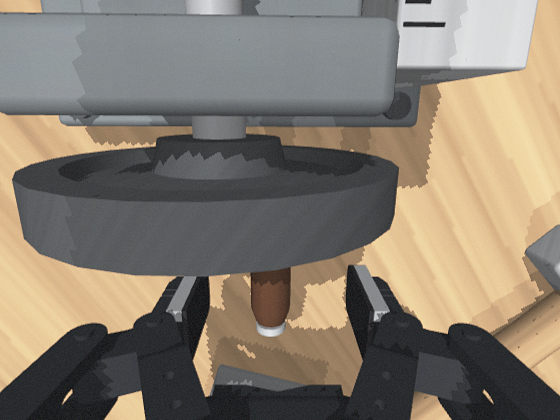

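The handle is between the jaws at (270,300), with fingers at x=190 and 370. Now I'll grip it.

Emit:
move_arm(newtons=40, targets=[{"dp":[0,0,0],"roll":0,"claw":0.7},{"dp":[0,0,0],"roll":0,"claw":1},{"dp":[0,0,0],"roll":0,"claw":1},{"dp":[0,0,0],"roll":0,"claw":1}])

```text
clock: 4.72
eef_pos: [0.5407, -0.1989, 0.054]
tool_rot: [0.878, 0.478, 0.019, 0.004]
wrist_force: [0.7, 0.2, -1.1]
opening: 0.0145
```

```bash
python3 st.py -.183 -.013 .0505; python3 -c "
from h import *
d=snap('wrist','w4')"
```

```text
t 4.725 p [ 0.5407 -0.1989  0.054 ] fix [-0.1818 -0.0157  0.054 ] yaw 57.16 [0.878 0.478 0.019 0.004] op 0.014477068338006665 F [ 0.7  0.2 -1.1]
d [-0.0029  0.0004 -0.0035]
```

View pics/w4.png

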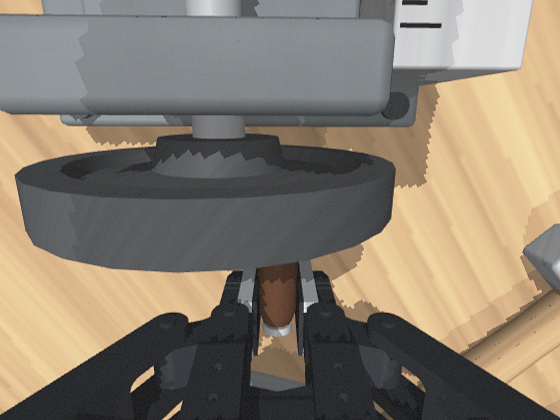

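```bash
cat > plan.py <<'E'
# plan.py step n  -> rows dp along the circle from the measured pose
from h import *
import sys
st,n=float(sys.argv[1]),int(sys.argv[2]); g=float(sys.argv[3]) if len(sys.argv)>3 else 1.0
XG,ZC=-.182,.083
s=sense();q=s['tool_rot'];p=wf(s['eef_pos']);a=np.arctan2(p[1],p[2]-ZC)%(2*np.pi)
R=np.hypot(p[1],p[2]-ZC)
print('t',s['clock'],'fix',p.round(4),'ang',round(a,3),'R',R.round(4),'q',q.round(3),'yaw',round(2*np.degrees(np.arctan2(q[1],q[0])),2),'op',round(s['opening'],4),'F',s['wrist_force'].round(1))
prev=s['eef_pos']
for k in range(n):
    b=a+st*(k+1); t=fw(XG,.034*np.sin(b),ZC+.034*np.cos(b)); print(np.round((t-prev)*(g if k else 1),4).tolist()); prev=t
E
python3 plan.py 0.2 5
```

```text
t 4.775 fix [-0.1818 -0.0157  0.054 ] ang 3.637 R 0.033 q [0.878 0.478 0.019 0.004] yaw 57.17 op 0.0143 F [-1.3  0.8  0.3]
[0.005, -0.0035, 0.0029]
[0.004, -0.0026, 0.0048]
[0.0031, -0.002, 0.0057]
[0.0021, -0.0014, 0.0063]
[0.001, -0.0006, 0.0067]
```

Emit:
move_arm(targets=[{"dp":[0.005,-0.0035,0.003],"roll":0,"claw":1},{"dp":[0.004,-0.0025,0.005],"roll":0,"claw":1},{"dp":[0.003,-0.002,0.0055],"roll":0,"claw":1},{"dp":[0.002,-0.0015,0.0065],"roll":0,"claw":1}])

```text
clock: 5.28
eef_pos: [0.5539, -0.2075, 0.0735]
tool_rot: [0.878, 0.479, 0.018, 0.002]
wrist_force: [-1.1, 1.3, -2.0]
opening: 0.0143
```

```bash
python3 plan.py 0.25 8
```

```text
t 5.275 fix [-0.1818 -0.0315  0.0735] ang 4.421 R 0.0329 q [0.878 0.479 0.018 0.002] yaw 57.2 op 0.0143 F [-1.1  1.3 -2. ]
[0.002, -0.0015, 0.008]
[-0.0006, 0.0004, 0.0084]
[-0.0023, 0.0015, 0.008]
[-0.0039, 0.0025, 0.0071]
[-0.0053, 0.0034, 0.0057]
[-0.0063, 0.0041, 0.004]
[-0.0069, 0.0045, 0.002]
[-0.0071, 0.0046, -0.0001]
```

Emit:
move_arm(targets=[{"dp":[0.001,-0.001,0.008],"roll":0,"claw":1},{"dp":[-0.0005,0.0005,0.0085],"roll":0,"claw":1},{"dp":[-0.0025,0.0015,0.008],"roll":0,"claw":1},{"dp":[-0.004,0.0025,0.007],"roll":0,"claw":1},{"dp":[-0.0055,0.0035,0.0055],"roll":0,"claw":1},{"dp":[-0.0065,0.004,0.004],"roll":0,"claw":1},{"dp":[-0.007,0.0045,0.002],"roll":0,"claw":1},{"dp":[-0.007,0.0045,0.0],"roll":0,"claw":1}])

```text
clock: 6.28
eef_pos: [0.52, -0.1855, 0.1178]
tool_rot: [0.878, 0.479, 0.018, 0.003]
wrist_force: [6.2, -1.1, -17.7]
opening: 0.0143
```

```bash
python3 plan.py 0.25 8
```

```text
t 6.275 fix [-0.1817  0.009   0.1178] ang 0.252 R 0.0359 q [0.878 0.479 0.018 0.003] yaw 57.19 op 0.0143 F [  6.2  -1.1 -17.7]
[-0.0064, 0.0038, -0.005]
[-0.0058, 0.0037, -0.005]
[-0.0045, 0.0029, -0.0065]
[-0.0031, 0.002, -0.0077]
[-0.0014, 0.0009, -0.0083]
[0.0004, -0.0003, -0.0085]
[0.0021, -0.0014, -0.0081]
[0.0038, -0.0024, -0.0072]
```

```bash
sed -i 's/ZC=-.182,.083/ZC=-.182,.0818/' plan.py; python3 plan.py 0.25 8
```

```text
t 6.275 fix [-0.1817  0.009   0.1178] ang 0.244 R 0.0371 q [0.878 0.479 0.018 0.003] yaw 57.19 op 0.0143 F [  6.2  -1.1 -17.7]
[-0.0062, 0.0037, -0.006]
[-0.0058, 0.0038, -0.0049]
[-0.0046, 0.003, -0.0065]
[-0.0031, 0.002, -0.0076]
[-0.0014, 0.0009, -0.0083]
[0.0003, -0.0002, -0.0085]
[0.0021, -0.0014, -0.0081]
[0.0037, -0.0024, -0.0072]
```

Emit:
move_arm(targets=[{"dp":[-0.006,0.0035,-0.005],"roll":0,"claw":1},{"dp":[-0.006,0.004,-0.005],"roll":0,"claw":1},{"dp":[-0.0045,0.003,-0.0065],"roll":0,"claw":1},{"dp":[-0.003,0.002,-0.0075],"roll":0,"claw":1}])

```text
clock: 6.78
eef_pos: [0.5025, -0.1741, 0.1008]
tool_rot: [0.878, 0.479, 0.022, 0.003]
wrist_force: [-3.8, 3.4, 5.1]
opening: 0.0145
```

```bash
python3 plan.py 0.25 8
```

```text
t 6.775 fix [-0.1817  0.0299  0.1008] ang 1.004 R 0.0354 q [0.878 0.479 0.022 0.003] yaw 57.19 op 0.0145 F [-3.8  3.4  5.1]
[-0.0022, 0.0011, -0.0084]
[-0.0014, 0.0009, -0.0083]
[0.0004, -0.0003, -0.0085]
[0.0022, -0.0014, -0.0081]
[0.0038, -0.0024, -0.0072]
[0.0051, -0.0033, -0.0059]
[0.0062, -0.004, -0.0042]
[0.0069, -0.0045, -0.0022]
```

Forces are small and the wheel turns. I'll continue.

Emit:
move_arm(targets=[{"dp":[-0.002,0.001,-0.0085],"roll":0,"claw":1},{"dp":[-0.0015,0.001,-0.0085],"roll":0,"claw":1},{"dp":[0.0005,-0.0005,-0.0085],"roll":0,"claw":1},{"dp":[0.002,-0.0015,-0.008],"roll":0,"claw":1},{"dp":[0.004,-0.0025,-0.007],"roll":0,"claw":1},{"dp":[0.005,-0.0035,-0.006],"roll":0,"claw":1}])

```text
clock: 7.52
eef_pos: [0.5123, -0.1804, 0.0541]
tool_rot: [0.878, 0.479, 0.023, 0.003]
wrist_force: [0.5, 1.6, 5.4]
opening: 0.0144
```

```bash
python3 plan.py 0.25 8
```

```text
t 7.525 fix [-0.1816  0.0182  0.0541] ang 2.56 R 0.0332 q [0.878 0.479 0.023 0.003] yaw 57.2 op 0.0144 F [0.5 1.6 5.4]
[0.0058, -0.0042, -0.0044]
[0.007, -0.0045, -0.0017]
[0.0071, -0.0046, 0.0004]
[0.0068, -0.0044, 0.0025]
[0.0061, -0.0039, 0.0044]
[0.005, -0.0032, 0.006]
[0.0036, -0.0023, 0.0073]
[0.0019, -0.0013, 0.0082]
```

Emit:
move_arm(targets=[{"dp":[0.006,-0.004,-0.0045],"roll":0,"claw":1},{"dp":[0.007,-0.0045,-0.002],"roll":0,"claw":1},{"dp":[0.007,-0.0045,0.0005],"roll":0,"claw":1},{"dp":[0.007,-0.0045,0.0025],"roll":0,"claw":1},{"dp":[0.006,-0.004,0.0045],"roll":0,"claw":1},{"dp":[0.005,-0.003,0.006],"roll":0,"claw":1},{"dp":[0.0035,-0.0025,0.0075],"roll":0,"claw":1},{"dp":[0.002,-0.0015,0.008],"roll":0,"claw":1}])

```text
clock: 8.52
eef_pos: [0.5547, -0.208, 0.077]
tool_rot: [0.877, 0.48, 0.02, -0.006]
wrist_force: [-0.7, 1.8, -1.5]
opening: 0.0146
```

```bash
python3 plan.py 0.25 8
```

```text
t 8.525 fix [-0.1818 -0.0324  0.077 ] ang 4.564 R 0.0328 q [ 0.877  0.48   0.02  -0.006] yaw 57.32 op 0.0146 F [-0.7  1.8 -1.5]
[0.0011, -0.001, 0.0083]
[-0.0016, 0.001, 0.0083]
[-0.0033, 0.0021, 0.0075]
[-0.0047, 0.0031, 0.0063]
[-0.0059, 0.0038, 0.0047]
[-0.0067, 0.0043, 0.0029]
[-0.0071, 0.0046, 0.0008]
[-0.007, 0.0046, -0.0013]
```

Emit:
move_arm(targets=[{"dp":[0.0005,-0.0005,0.008],"roll":0,"claw":1},{"dp":[-0.0015,0.001,0.0083],"roll":0,"claw":1},{"dp":[-0.0035,0.002,0.0075],"roll":0,"claw":1},{"dp":[-0.0045,0.003,0.006],"roll":0,"claw":1},{"dp":[-0.006,0.004,0.0045],"roll":0,"claw":1},{"dp":[-0.0065,0.0045,0.0025],"roll":0,"claw":1},{"dp":[-0.007,0.0045,0.0],"roll":0,"claw":1},{"dp":[-0.007,0.0045,-0.002],"roll":0,"claw":1}])

```text
clock: 9.52
eef_pos: [0.5211, -0.1861, 0.1169]
tool_rot: [0.878, 0.479, 0.024, -0.001]
wrist_force: [2.9, -0.7, 0.3]
opening: 0.0147
```

```bash
sed -i 's/t=fw(XG,.034/t=fw(XG,.001+.034/; s/arctan2(p\[1\],/arctan2(p[1]-.001,/; s/hypot(p\[1\],/hypot(p[1]-.001,/' plan.py; python3 plan.py 0.25 8
```

```text
t 9.525 fix [-0.1817  0.0077  0.1169] ang 0.187 R 0.0358 q [ 0.878  0.479  0.024 -0.001] yaw 57.25 op 0.0147 F [ 2.9 -0.7  0.3]
[-0.0067, 0.0039, -0.0043]
[-0.006, 0.0039, -0.0045]
[-0.0049, 0.0032, -0.0062]
[-0.0035, 0.0022, -0.0074]
[-0.0018, 0.0012, -0.0082]
[-0.0001, 0.0, -0.0085]
[0.0017, -0.0011, -0.0082]
[0.0034, -0.0022, -0.0075]
```

Emit:
move_arm(targets=[{"dp":[-0.0065,0.004,-0.003],"roll":0,"claw":1},{"dp":[-0.006,0.004,-0.0045],"roll":0,"claw":1},{"dp":[-0.005,0.003,-0.006],"roll":0,"claw":1},{"dp":[-0.0035,0.0025,-0.0075],"roll":0,"claw":1},{"dp":[-0.002,0.001,-0.008],"roll":0,"claw":1},{"dp":[0,0,-0.0085],"roll":0,"claw":1},{"dp":[0.0015,-0.001,-0.008],"roll":0,"claw":1},{"dp":[0.0035,-0.002,-0.0075],"roll":0,"claw":1}])

```text
clock: 10.52
eef_pos: [0.5042, -0.175, 0.0625]
tool_rot: [0.878, 0.479, 0.026, 0.001]
wrist_force: [1.1, -0.6, 3.1]
opening: 0.0144
```

```bash
python3 plan.py 0.25 8; python3 - <<'E'
from h import *
d=snap('top','t5');crop('t5','t5c',230,130,400,250,4)
d=snap('scene','s5');crop('s5','s5c',170,190,320,300,5)
E
```

```text
t 10.525 fix [-0.1816  0.0279  0.0625] ang 2.193 R 0.0331 q [0.878 0.479 0.026 0.001] yaw 57.23 op 0.0144 F [ 1.1 -0.6  3.1]
[0.004, -0.0031, -0.0067]
[0.006, -0.0039, -0.0046]
[0.0067, -0.0044, -0.0027]
[0.0071, -0.0046, -0.0006]
[0.007, -0.0045, 0.0015]
[0.0065, -0.0042, 0.0035]
[0.0055, -0.0036, 0.0053]
[0.0043, -0.0028, 0.0068]
```

View pics/t5c.png

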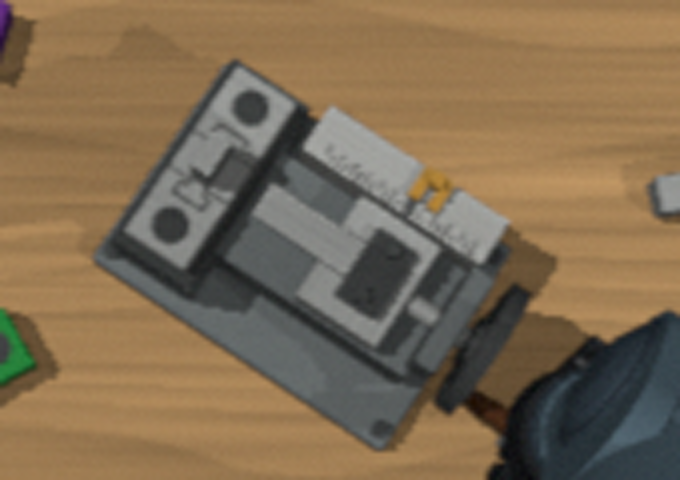

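View pics/s5c.png

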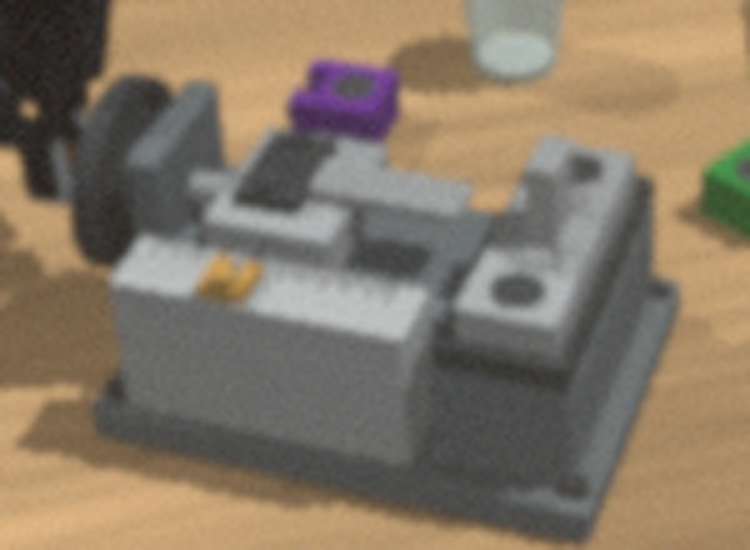

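The keeper has cleared the middle block. I'll refine the pointer and notch measurement from the earlier close view before the last part turn.

```bash
python3 - <<'E'
from h import *
crop('w1b','w1e',292,130,342,195,9)
E
```

```text
(no output)
```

View pics/w1e.png

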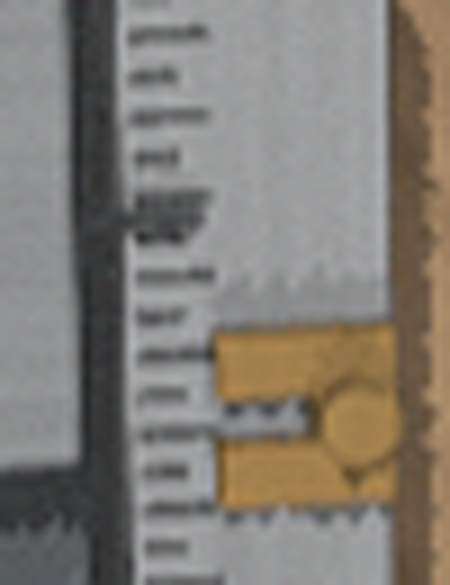

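Emit:
move_arm(targets=[{"dp":[0.004,-0.003,-0.0065],"roll":0,"claw":1},{"dp":[0.006,-0.004,-0.0045],"roll":0,"claw":1},{"dp":[0.0065,-0.0045,-0.0025],"roll":0,"claw":1},{"dp":[0.007,-0.0045,-0.0005],"roll":0,"claw":1},{"dp":[0.007,-0.0045,0.0015],"roll":0,"claw":1},{"dp":[0.0065,-0.004,0.0035],"roll":0,"claw":1},{"dp":[0.005,-0.003,0.005],"roll":0,"claw":1},{"dp":[0,0,0],"roll":0,"claw":1}])

```text
clock: 11.62
eef_pos: [0.5425, -0.2001, 0.0554]
tool_rot: [0.877, 0.48, 0.022, -0.007]
wrist_force: [1.8, 0.3, 0.9]
opening: 0.0147
```

```bash
python3 plan.py 0.25 1; python3 -c "
from h import *
d=snap('wrist','w6')"
```

```text
t 11.625 fix [-0.1818 -0.0179  0.0554] ang 3.763 R 0.0325 q [ 0.877  0.48   0.022 -0.007] yaw 57.32 op 0.0147 F [1.8 0.3 0.9]
[0.0058, -0.0041, 0.0046]
```

View pics/w6.png

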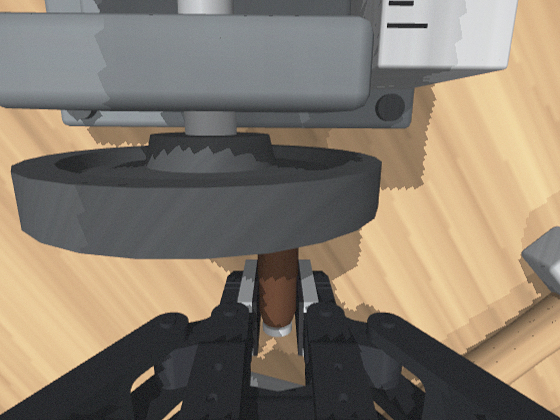

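The handle is still held at (278,290), with two turns plus 0.1 rad made. I'll release it and look at the pointer from above.

Emit:
move_arm(targets=[{"dp":[0,0,0],"roll":0,"claw":0.3},{"dp":[0,0,0],"roll":0,"claw":0.3},{"dp":[-0.004,-0.005,0.015],"roll":0,"claw":0.3},{"dp":[-0.002,-0.002,0.05],"roll":0,"claw":0.3},{"dp":[0,0,0.055],"roll":0,"claw":0.3},{"dp":[0,0,0.055],"roll":0,"claw":0.3},{"dp":[0.02,0.035,0.04],"roll":0,"claw":0.3},{"dp":[0.03,0.045,0.02],"roll":0,"claw":0.3}])

```text
clock: 12.68
eef_pos: [0.5761, -0.1368, 0.3015]
tool_rot: [0.882, 0.471, 0.019, -0.008]
wrist_force: [1.0, 1.1, -1.0]
opening: 0.0597
```

```bash
python3 st.py -.03 -.03 .30
```

```text
t 12.675 p [ 0.5761 -0.1368  0.3015] fix [-0.1104 -0.0116  0.3015] yaw 56.21 [ 0.882  0.471  0.019 -0.008] op 0.05972049912270927 F [ 1.   1.1 -1. ]
d [ 0.0591  0.0575 -0.0015]
```

Emit:
move_arm(targets=[{"dp":[0.035,0.04,0.0],"roll":0,"claw":0.3},{"dp":[0.022,0.016,0.0],"roll":0,"claw":0.3},{"dp":[0,0,0],"roll":0,"claw":0.3}])

```text
clock: 13.05
eef_pos: [0.6366, -0.0762, 0.3085]
tool_rot: [0.88, 0.473, 0.024, -0.007]
wrist_force: [0.2, -0.3, 0.5]
opening: 0.0598
```

```bash
python3 st.py; python3 - <<'E'
from h import *
s=sense(); d=snap('wrist','w7'); np.savez('w7.npz',P=wpose(d,s),**d)
E
```

```text
t 13.05 p [ 0.6366 -0.0762  0.3085] fix [-0.0266 -0.0294  0.3085] yaw 56.53 [ 0.88   0.473  0.024 -0.007] op 0.05983064181236915 F [ 0.2 -0.3  0.5]
```

View pics/w7.png

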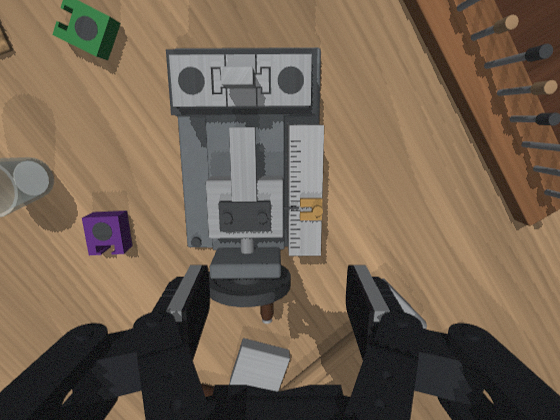

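```bash
python3 - <<'E'
from h import *
crop('w7','w7c',280,180,335,235,10)
crop('w7','w7d',160,40,330,130,4)
E
```

```text
(no output)
```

View pics/w7c.png

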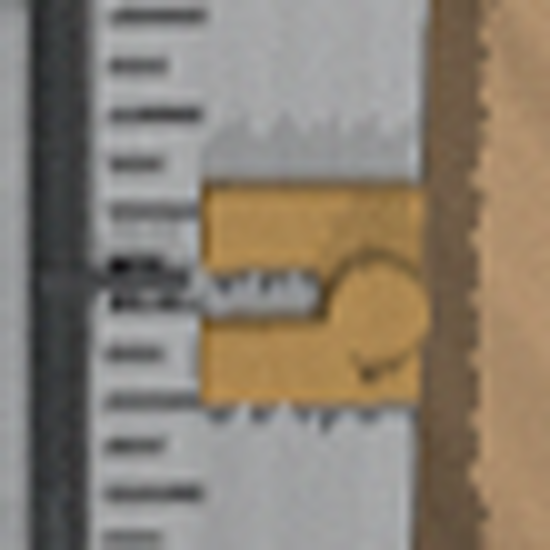

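View pics/w7d.png

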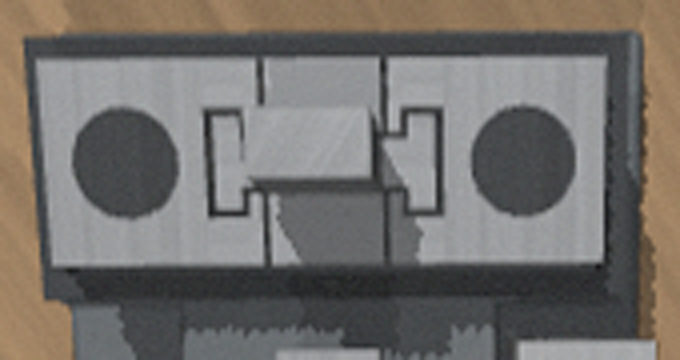

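```bash
python3 - <<'E'
from h import *
w=np.load('w7.npz');P=w['P']
a=wf(onz(w,280+20,180+18.4,.099,P));b=wf(onz(w,280+20,180+40.4,.099,P));print(a,b,(a+b)/2)
for z in(.094,.096,.098):print(z,wf(onz(w,280+15,180+28.1,z,P)))
# predicted line check: nothing else
E
```

```text
[-0.03567754 -0.05410246  0.099     ] [-0.05856061 -0.0542763   0.099     ] [-0.04711908 -0.05418938  0.099     ]
0.094 [-0.04690568 -0.04945516  0.094     ]
0.096 [-0.04638973 -0.04933282  0.096     ]
0.098 [-0.04587379 -0.04921049  0.098     ]
```

```bash
python3 - <<'E'
from h import *
w=np.load('w7.npz');P=w['P']
c=np.array([wf(onz(w,160+u/4,40+v/4,.143,P)) for u,v in [(253,107),(372,107),(374,179),(246,178)]]);print(c.round(4),c.mean(0))
b=np.array([wf(onz(w,160+u/4,40+v/4,.103,P)) for u,v in [(36,58),(606,57),(604,264),(53,266)]]);print(b.round(4),b.mean(0))
h=np.array([wf(onz(w,160+u/4,40+v/4,.103,P)) for u,v in [(125,161),(524,160)]]);print(h.round(4))
# pad
w=np.load('w0.npz');P=w['P']
p=np.array([onz(w,u,v,.008,P) for u,v in [(151,57),(244,52),(249,148),(163,151)]]);print('pad w0',p.round(4),p.mean(0))
t=np.load('top0.npz');p=np.array([onz(t,140+u/3,120+v/3,.008) for u,v in [(96,355),(220,397),(181,523),(51,481)]]);print('pad top',p.round(4),p.mean(0))
for n,o in [('cup',(349,497))]: print(onz(t,140+o[0]/3,120+o[1]/3,.075))
E
```

```text
[[ 0.082   0.0108  0.143 ]
 [ 0.0818 -0.0127  0.143 ]
 [ 0.0683 -0.0127  0.143 ]
 [ 0.0687  0.0129  0.143 ]] [ 0.07517469 -0.00043304  0.143     ]
[[ 0.0976  0.0636  0.103 ]
 [ 0.097  -0.0631  0.103 ]
 [ 0.0527 -0.0633  0.103 ]
 [ 0.0533  0.0636  0.103 ]] [0.07512592 0.0002115  0.103     ]
[[ 0.0759  0.0455  0.103 ]
 [ 0.0754 -0.0448  0.103 ]]
pad w0 [[0.3881 0.3551 0.008 ]
 [0.5015 0.3233 0.008 ]
 [0.4669 0.2087 0.008 ]
 [0.3543 0.2419 0.008 ]] [0.42769483 0.28227352 0.008     ]
pad top [[0.4992 0.3197 0.008 ]
 [0.4631 0.2072 0.008 ]
 [0.3521 0.2379 0.008 ]
 [0.3872 0.3545 0.008 ]] [0.42539255 0.27983769 0.008     ]
[0.38182393 0.08588329 0.075     ]
```

Pointer is within about 0.5 mm of the notch (x −46.6 against −47.1, tolerance 2 mm). The tab centre measures (0.075, 0.000) in the fixture frame, matching the given geometry, and the pad side is about 118 mm. Next I'll go over the tab.

```bash
python3 st.py .075 0 .20
```

```text
t 13.1 p [ 0.6356 -0.0777  0.3085] fix [-0.0284 -0.0295  0.3085] yaw 56.41 [ 0.881  0.472  0.024 -0.007] op 0.059479571885603925 F [-0.9  0.1 -0.4]
d [ 0.0315  0.1028 -0.1085]
```

Emit:
move_arm(targets=[{"dp":[0.015,0.05,-0.02],"roll":0.012,"claw":0.3},{"dp":[0.016,0.05,-0.02],"roll":0,"claw":0.3},{"dp":[0,0,-0.03],"roll":0,"claw":0.3},{"dp":[0,0,-0.03],"roll":0,"claw":0.3},{"dp":[0,0,0],"roll":0,"claw":0.3}])

```text
clock: 13.72
eef_pos: [0.6614, 0.01, 0.2101]
tool_rot: [0.883, 0.47, 0.023, -0.005]
wrist_force: [0.5, 0.8, -0.1]
opening: 0.06
```

```bash
python3 st.py .075 0 .120
```

```text
t 13.725 p [0.6614 0.01   0.2101] fix [ 0.0592 -0.0034  0.2101] yaw 56.04 [ 0.883  0.47   0.023 -0.005] op 0.059968985121162034 F [ 0.5  0.8 -0.1]
d [ 0.0057  0.0151 -0.0901]
```

Emit:
move_arm(targets=[{"dp":[0.005,0.0155,-0.01],"roll":0.02,"claw":0.3},{"dp":[0,0.001,-0.025],"roll":0,"claw":0.3},{"dp":[0,0,0],"roll":0,"claw":0.3}])

```text
clock: 14.1
eef_pos: [0.6685, 0.0247, 0.179]
tool_rot: [0.878, 0.477, 0.026, -0.003]
wrist_force: [0.6, -0.6, 0.4]
opening: 0.0597
```

```bash
python3 st.py .075 0 .120; python3 -c "
from h import *
d=snap('wrist','w8')"
```

```text
t 14.1 p [0.6685 0.0247 0.179 ] fix [ 0.0754 -0.0014  0.179 ] yaw 57.04 [ 0.878  0.477  0.026 -0.003] op 0.05971291524755862 F [ 0.6 -0.6  0.4]
d [-0.0014  0.0004 -0.059 ]
```

View pics/w8.png

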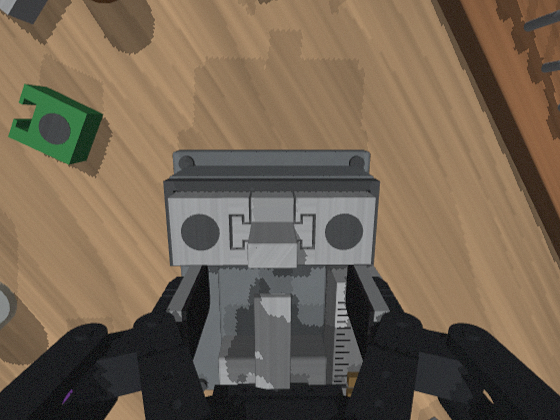

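The tab top is at (272,255), centred between fingers. Descending.

Emit:
move_arm(targets=[{"dp":[-0.001,0.001,-0.025],"roll":0,"claw":0.3},{"dp":[0,0,-0.02],"roll":0,"claw":0.3},{"dp":[0,0,0],"roll":0,"claw":0.3}])

```text
clock: 14.52
eef_pos: [0.6731, 0.0266, 0.1402]
tool_rot: [0.878, 0.478, 0.032, -0.001]
wrist_force: [0.9, -0.2, -0.1]
opening: 0.0598
```

```bash
python3 st.py .075 0 .120
```

```text
t 14.525 p [0.6731 0.0266 0.1402] fix [ 0.0795 -0.0043  0.1402] yaw 57.11 [ 0.878  0.478  0.032 -0.001] op 0.059798809103003045 F [ 0.9 -0.2 -0.1]
d [-0.006  -0.0014 -0.0202]
```

Emit:
move_arm(targets=[{"dp":[-0.0065,-0.001,0.0],"roll":0,"claw":0.3},{"dp":[-0.002,-0.001,-0.012],"roll":0,"claw":0.3},{"dp":[-0.001,0,-0.008],"roll":0,"claw":0.3},{"dp":[0,0,0],"roll":0,"claw":0.3}])

```text
clock: 15.02
eef_pos: [0.6646, 0.0239, 0.1216]
tool_rot: [0.878, 0.477, 0.034, -0.001]
wrist_force: [-0.5, 0.3, -0.4]
opening: 0.0596
```

```bash
python3 st.py .075 0 .120; python3 -c "
from h import *
d=snap('wrist','w9')"
```

```text
t 15.025 p [0.6646 0.0239 0.1216] fix [0.0727 0.0015 0.1216] yaw 57.08 [ 0.878  0.477  0.034 -0.001] op 0.05961094782916944 F [-0.5  0.3 -0.4]
d [ 0.0025  0.0012 -0.0016]
```

View pics/w9.png

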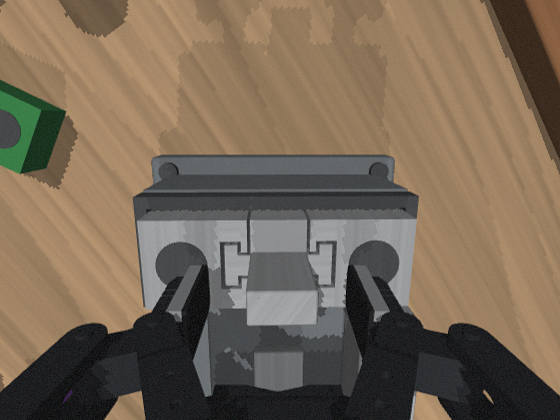

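Tab (281,290) is centred between the fingers (190/368). Closing.

Emit:
move_arm(newtons=70, targets=[{"dp":[0.002,0.0005,0],"roll":0,"claw":0.6},{"dp":[0,0,0],"roll":0,"claw":1},{"dp":[0,0,0],"roll":0,"claw":1},{"dp":[0,0,0],"roll":0,"claw":1}])

```text
clock: 15.58
eef_pos: [0.6674, 0.025, 0.1229]
tool_rot: [0.878, 0.478, 0.034, -0.001]
wrist_force: [0.0, -0.1, -0.5]
opening: 0.025
```

```bash
python3 st.py .075 0 .120
```

```text
t 15.575 p [0.6674 0.025  0.1229] fix [ 0.075  -0.0003  0.1229] yaw 57.09 [ 0.878  0.478  0.034 -0.001] op 0.02503584170842094 F [ 0.  -0.1 -0.5]
d [-0.0003  0.0002 -0.0029]
```

Gripped at 25 mm opening. Lifting slowly and straight.

Emit:
move_arm(targets=[{"dp":[0,0,0.004],"roll":0,"claw":1},{"dp":[0,0,0.004],"roll":0,"claw":1},{"dp":[0,0,0.004],"roll":0,"claw":1}])

```text
clock: 15.95
eef_pos: [0.6646, 0.0249, 0.132]
tool_rot: [0.878, 0.478, 0.031, -0.002]
wrist_force: [0.7, 0.1, -5.2]
opening: 0.025
```

```bash
python3 st.py .075 0 .150
```

```text
t 15.95 p [0.6646 0.0249 0.132 ] fix [0.0734 0.002  0.132 ] yaw 57.09 [ 0.878  0.478  0.031 -0.002] op 0.0250449600383954 F [ 0.7  0.1 -5.2]
d [0.0026 0.0002 0.018 ]
```

Emit:
move_arm(targets=[{"dp":[0.003,0,0.003],"roll":0,"claw":1},{"dp":[0.001,0,0.004],"roll":0,"claw":1},{"dp":[0.001,0,0.004],"roll":0,"claw":1}])

```text
clock: 16.32
eef_pos: [0.6685, 0.0254, 0.1429]
tool_rot: [0.878, 0.478, 0.03, -0.003]
wrist_force: [-1.1, 0.7, -4.9]
opening: 0.0249
```

```bash
python3 st.py .075 0 .150
```

```text
t 16.325 p [0.6685 0.0254 0.1429] fix [ 0.0759 -0.001   0.1429] yaw 57.1 [ 0.878  0.478  0.03  -0.003] op 0.024921119095325437 F [-1.1  0.7 -4.9]
d [-0.0014 -0.0003  0.0071]
```

Emit:
move_arm(targets=[{"dp":[-0.0005,0,0.004],"roll":0,"claw":1},{"dp":[0.0005,0,0.004],"roll":0,"claw":1},{"dp":[0.0005,0,0.004],"roll":0,"claw":1}])

```text
clock: 16.7
eef_pos: [0.6694, 0.0252, 0.156]
tool_rot: [0.878, 0.478, 0.03, -0.003]
wrist_force: [-0.6, -0.7, -4.7]
opening: 0.0248
```

```bash
python3 st.py .075 0 .150; python3 - <<'E'
from h import *
d=snap('scene','s10');crop('s10','s10c',170,150,330,300,4)
E
```

```text
t 16.7 p [0.6694 0.0252 0.156 ] fix [ 0.0763 -0.0019  0.156 ] yaw 57.11 [ 0.878  0.478  0.03  -0.003] op 0.024834672238240513 F [-0.6 -0.7 -4.7]
d [-0.0023 -0.0001 -0.006 ]
```

View pics/s10c.png

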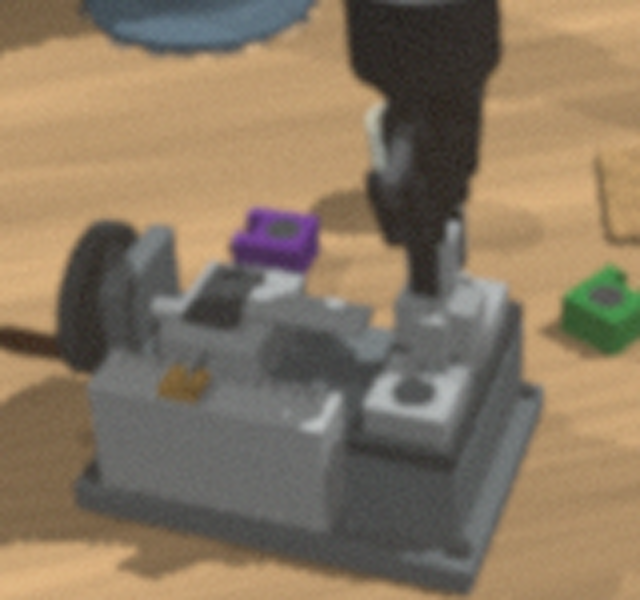

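The block is up 33 mm between neighbours that are still seated, and the force of about 4.7 N is its weight alone. Continuing up.

Emit:
move_arm(targets=[{"dp":[-0.001,0,0.008],"roll":0,"claw":1},{"dp":[0,0,0.015],"roll":0,"claw":1},{"dp":[0.001,0,0.03],"roll":0,"claw":1},{"dp":[0.001,0,0.03],"roll":0,"claw":1},{"dp":[-0.015,0.02,0.015],"roll":0,"claw":1},{"dp":[-0.03,0.03,0],"roll":0,"claw":1},{"dp":[-0.03,0.03,0],"roll":0,"claw":1},{"dp":[-0.03,0.03,0],"roll":0,"claw":1}])

```text
clock: 17.75
eef_pos: [0.5674, 0.1299, 0.2673]
tool_rot: [0.881, 0.472, 0.036, 0.001]
wrist_force: [0.8, 0.9, -4.2]
opening: 0.0248
```

```bash
python3 st.py; python3 - <<'E'
from h import *
print(np.array([.4265,.281,.25])-sense()['eef_pos'],sense()['joint_pos'])
d=snap('top','t11')
E
```

```text
t 17.75 p [0.5674 0.1299 0.2673] fix [0.1087 0.1407 0.2673] yaw 56.35 [0.881 0.472 0.036 0.001] op 0.024796350881414336 F [ 0.8  0.9 -4.2]
[-0.14091182  0.15110482 -0.01733175] [-0.82518644  0.21196904  0.61364796  1.81468946 -0.15631477  1.0866884
 -0.74547194]
```

View pics/t11.png

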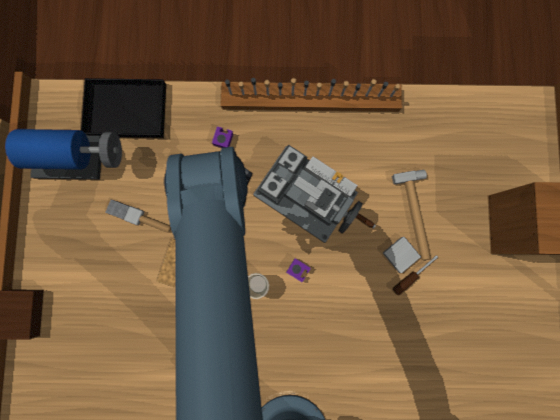

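The nest middle is empty and both neighbours are seated at (292,157) and (274,186). Moving to the pad.

Emit:
move_arm(targets=[{"dp":[-0.03,0.033,0],"roll":0,"claw":1},{"dp":[-0.032,0.034,0],"roll":0,"claw":1},{"dp":[-0.032,0.034,-0.01],"roll":0,"claw":1},{"dp":[-0.025,0.028,-0.02],"roll":0,"claw":1},{"dp":[-0.01,0.01,-0.03],"roll":0,"claw":1},{"dp":[0,0,0],"roll":0,"claw":1}])

```text
clock: 18.55
eef_pos: [0.4309, 0.2788, 0.2137]
tool_rot: [0.88, 0.474, 0.04, -0.006]
wrist_force: [0.1, -1.2, -4.0]
opening: 0.0247
```

```bash
python3 st.py; python3 - <<'E'
from h import *
print(np.array([.4265,.281,.057])-sense()['eef_pos'])
E
```

```text
t 18.55 p [0.4309 0.2788 0.2137] fix [0.1595 0.3362 0.2137] yaw 56.58 [ 0.88   0.474  0.04  -0.006] op 0.02466258363782855 F [ 0.1 -1.2 -4. ]
[-0.00443204  0.00219716 -0.15674318]
```

Emit:
move_arm(targets=[{"dp":[-0.004,0.002,-0.03],"roll":0,"claw":1},{"dp":[0,0,-0.035],"roll":0,"claw":1},{"dp":[0,0,-0.03],"roll":0,"claw":1},{"dp":[0,0,-0.01],"roll":0,"claw":1},{"dp":[0,0,0],"roll":0,"claw":1}])

```text
clock: 19.18
eef_pos: [0.4396, 0.2807, 0.118]
tool_rot: [0.882, 0.469, 0.051, -0.007]
wrist_force: [-0.7, 0.1, -3.6]
opening: 0.0249
```

```bash
python3 st.py; python3 - <<'E'
from h import *
print(np.array([.4265,.281,.057])-sense()['eef_pos'])
snap('wrist','w12');snap('scene','s12');crop('s12','s12c',280,120,420,240,5)
E
```

```text
t 19.175 p [0.4396 0.2807 0.118 ] fix [0.1658 0.3299 0.118 ] yaw 56.01 [ 0.882  0.469  0.051 -0.007] op 0.024935268387439348 F [-0.7  0.1 -3.6]
[-0.01313609  0.00026555 -0.06100451]
```

View pics/w12.png

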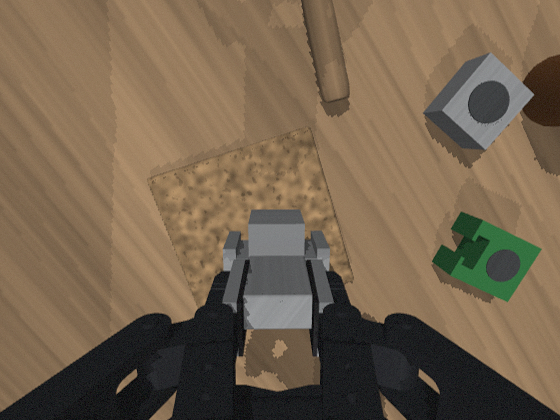

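View pics/s12c.png

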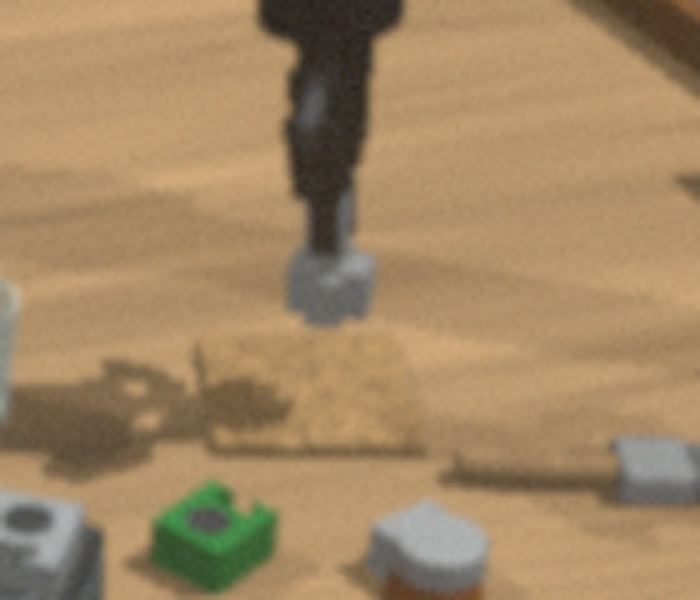

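The block hangs over the pad, pad corners at (150,180), (310,128) and (352,275), and the TCP is 13 mm off centre in x. I'll correct that and descend more slowly.

Emit:
move_arm(targets=[{"dp":[-0.014,0,-0.01],"roll":0,"claw":1},{"dp":[-0.003,0,-0.015],"roll":0,"claw":1},{"dp":[-0.003,0,-0.015],"roll":0,"claw":1},{"dp":[0,0,-0.005],"roll":0,"claw":1},{"dp":[0,0,0],"roll":0,"claw":1}])

```text
clock: 19.9
eef_pos: [0.4187, 0.2827, 0.0725]
tool_rot: [0.881, 0.47, 0.053, -0.008]
wrist_force: [0.2, -0.1, -4.1]
opening: 0.0247
```

```bash
python3 st.py; python3 - <<'E'
from h import *
print(np.array([.4265,.281,.057])-sense()['eef_pos'])
E
```

```text
t 19.9 p [0.4187 0.2827 0.0725] fix [0.1561 0.3485 0.0725] yaw 56.11 [ 0.881  0.47   0.053 -0.008] op 0.024669193428344616 F [ 0.2 -0.1 -4.1]
[ 0.00775681 -0.00172187 -0.01551193]
```

Emit:
move_arm(newtons=35, targets=[{"dp":[0.005,-0.001,-0.005],"roll":0,"claw":1},{"dp":[0,0,-0.003],"roll":0,"claw":1},{"dp":[0,0,-0.002],"roll":0,"claw":1},{"dp":[0,0,0],"roll":0,"claw":1}])

```text
clock: 20.4
eef_pos: [0.4257, 0.282, 0.0626]
tool_rot: [0.881, 0.469, 0.054, -0.008]
wrist_force: [0.4, 0.9, -3.9]
opening: 0.0247
```

```bash
python3 st.py
```

```text
t 20.4 p [0.4257 0.282  0.0626] fix [0.1593 0.3423 0.0626] yaw 56.06 [ 0.881  0.469  0.054 -0.008] op 0.02471088996961889 F [ 0.4  0.9 -3.9]
```

Emit:
move_arm(newtons=30, targets=[{"dp":[0,0,-0.002],"roll":0,"claw":1},{"dp":[0,0,-0.0015],"roll":0,"claw":1},{"dp":[0,0,-0.001],"roll":0,"claw":1},{"dp":[0,0,0],"roll":0,"claw":1}])

```text
clock: 20.9
eef_pos: [0.4258, 0.2823, 0.0581]
tool_rot: [0.881, 0.469, 0.055, -0.008]
wrist_force: [0.4, -0.3, -5.0]
opening: 0.0248
```

```bash
python3 st.py
```

```text
t 20.9 p [0.4258 0.2823 0.0581] fix [0.1596 0.3424 0.0581] yaw 56.08 [ 0.881  0.469  0.055 -0.008] op 0.02482548239797772 F [ 0.4 -0.3 -5. ]
```

Emit:
move_arm(newtons=25, targets=[{"dp":[0,0,-0.001],"roll":0,"claw":1},{"dp":[0,0,-0.001],"roll":0,"claw":1},{"dp":[0,0,0],"roll":0,"claw":1}])

```text
clock: 21.28
eef_pos: [0.4259, 0.2825, 0.0564]
tool_rot: [0.881, 0.469, 0.055, -0.008]
wrist_force: [-0.2, -1.1, -2.2]
opening: 0.0251
```

```bash
python3 st.py
```

```text
t 21.275 p [0.4259 0.2825 0.0564] fix [0.1599 0.3424 0.0564] yaw 56.08 [ 0.881  0.469  0.055 -0.008] op 0.025129860730438332 F [-0.2 -1.1 -2.2]
```

Contact is starting. One or two more fine steps.

Emit:
move_arm(newtons=20, targets=[{"dp":[0,0,-0.001],"roll":0,"claw":1},{"dp":[0,0,-0.0007],"roll":0,"claw":1},{"dp":[0,0,0],"roll":0,"claw":1}])

```text
clock: 21.65
eef_pos: [0.4261, 0.2825, 0.0563]
tool_rot: [0.881, 0.469, 0.054, -0.009]
wrist_force: [-0.7, 0.0, -1.3]
opening: 0.0248
```

```bash
python3 st.py; python3 - <<'E'
from h import *
snap('wrist','w13');snap('scene','s13');crop('s13','s13c',280,120,420,240,5)
E
```

```text
t 21.65 p [0.4261 0.2825 0.0563] fix [0.16   0.3423 0.0563] yaw 56.05 [ 0.881  0.469  0.054 -0.009] op 0.02483255963966315 F [-0.7  0.  -1.3]
```

View pics/s13c.png

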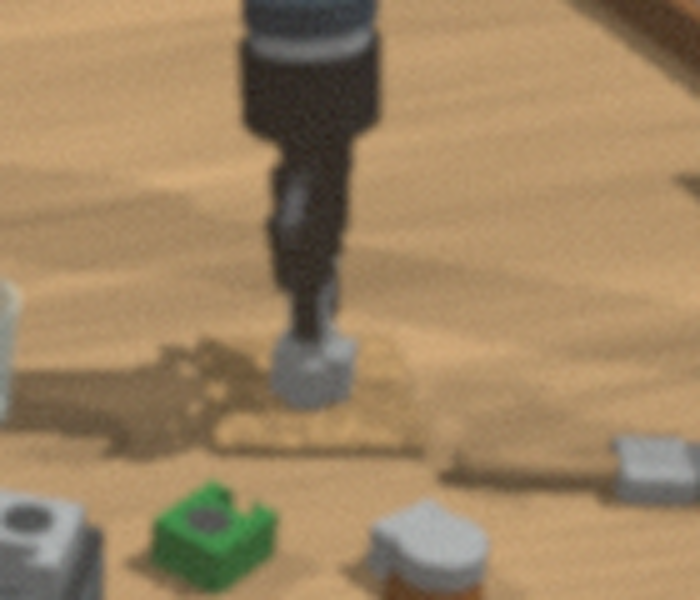

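View pics/w13.png

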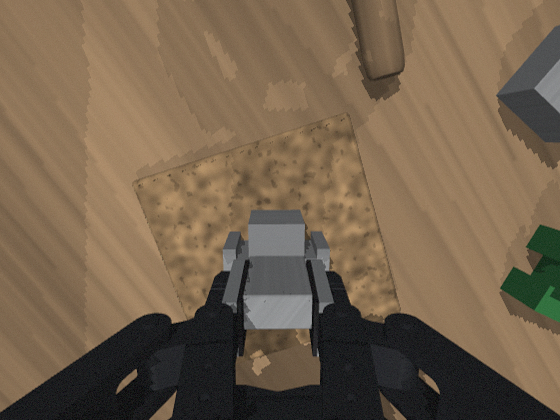

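The block stands in the middle of the pad with one edge touching. I'll press slightly to square it up before releasing.

Emit:
move_arm(newtons=20, targets=[{"dp":[0,0,-0.002],"roll":0,"claw":1},{"dp":[0,0,-0.002],"roll":0,"claw":1},{"dp":[0,0,-0.002],"roll":0,"claw":1}])

```text
clock: 22.12
eef_pos: [0.4272, 0.2841, 0.0557]
tool_rot: [0.882, 0.469, 0.053, -0.011]
wrist_force: [-5.9, -4.3, 18.1]
opening: 0.0249
```

```bash
python3 st.py
```

```text
t 22.125 p [0.4272 0.2841 0.0557] fix [0.1618 0.3422 0.0557] yaw 56.02 [ 0.882  0.469  0.053 -0.011] op 0.024914129309669346 F [-5.9 -4.3 18.1]
```

Emit:
move_arm(targets=[{"dp":[0,0,0],"roll":0,"claw":1},{"dp":[0,0,0],"roll":0,"claw":1}])

```text
clock: 22.38
eef_pos: [0.4275, 0.2843, 0.0561]
tool_rot: [0.882, 0.469, 0.054, -0.011]
wrist_force: [-0.6, 0.6, -2.0]
opening: 0.025
```

```bash
python3 st.py
```

```text
t 22.375 p [0.4275 0.2843 0.0561] fix [0.1622 0.342  0.0561] yaw 56.01 [ 0.882  0.469  0.054 -0.011] op 0.0250188136123579 F [-0.6  0.6 -2. ]
```

Emit:
move_arm(targets=[{"dp":[0,0,0],"roll":0,"claw":0.69},{"dp":[0,0,0],"roll":0,"claw":0.66},{"dp":[0,0,0],"roll":0,"claw":0.6},{"dp":[0,0,0],"roll":0,"claw":0.5},{"dp":[0,0,0],"roll":0,"claw":0.4}])

```text
clock: 23.0
eef_pos: [0.4304, 0.2863, 0.0571]
tool_rot: [0.881, 0.469, 0.058, -0.012]
wrist_force: [0.3, 0.4, 0.3]
opening: 0.0512
```

```bash
python3 st.py; python3 - <<'E'
from h import *
snap('wrist','w14')
E
```

```text
t 23.0 p [0.4304 0.2863 0.0571] fix [0.1655 0.3407 0.0571] yaw 56.02 [ 0.881  0.469  0.058 -0.012] op 0.05120149833080401 F [0.3 0.4 0.3]
```

View pics/w14.png

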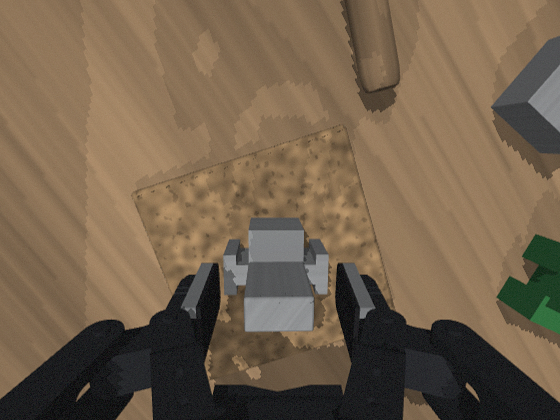

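Released, with the tab free at (280,290) between open fingers. Raising straight up.

Emit:
move_arm(targets=[{"dp":[0.001,0,0.015],"roll":0,"claw":0.3},{"dp":[0.003,0,0.03],"roll":0,"claw":0.3},{"dp":[0,0,0.05],"roll":0,"claw":0.3},{"dp":[0,0,0.05],"roll":0,"claw":0.3},{"dp":[0,0,0.05],"roll":0,"claw":0.3},{"dp":[-0.03,-0.02,0.02],"roll":0,"claw":0.3},{"dp":[0,0,0],"roll":0,"claw":0.3}])

```text
clock: 23.92
eef_pos: [0.4046, 0.2641, 0.2852]
tool_rot: [0.882, 0.467, 0.061, -0.013]
wrist_force: [0.5, 0.5, 0.1]
opening: 0.0596
```

```bash
python3 st.py; python3 - <<'E'
from h import *
s=sense(); d=snap('wrist','w15'); np.savez('w15.npz',P=wpose(d,s),**d)
snap('scene','s15');crop('s15','s15c',160,150,390,300,3);snap('top','t15')
E
```

```text
t 23.925 p [0.4046 0.2641 0.2852] fix [0.1328 0.3503 0.2852] yaw 55.8 [ 0.882  0.467  0.061 -0.013] op 0.05955223910032051 F [0.5 0.5 0.1]
```

View pics/w15.png

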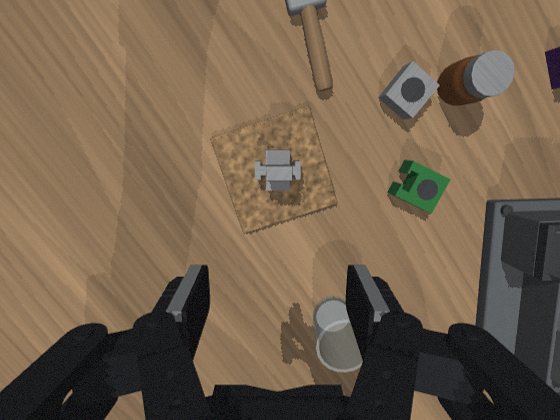

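View pics/s15c.png

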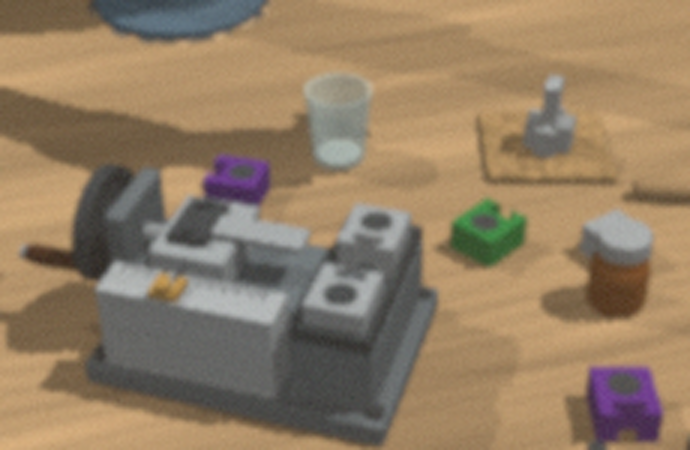

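View pics/t15.png

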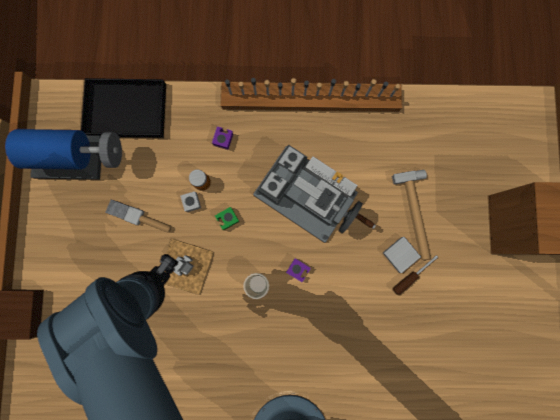

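The block stands upright in the middle of the cork (wrist view (279,172), pad corners (212,135), (308,104), (337,207) and (245,234)). Both neighbours are seated, the pointer is still at the clip, and the bystanders are where they began. Handing in.

```bash
python3 -c "
from h import *
print(workorder.job_done())"
```

```text
the job is handed in; nothing more can be done
None
```

I turned the handwheel about two turns by its crank until the pointer stood at the clip's notch. Then I lifted the middle block straight out by its tab and set it down upright in the middle of the cork pad. The job was handed in at about 24 s, with the hand clear of everything.

**Last checks**
- **Pointer:** it measured about 0.5 mm from the notch centre, and up to about 1 mm if the pointer sits at a different height than I assumed (tolerance 2 mm). I took that close measurement before lifting the block; afterwards I only checked it by eye in the scene view, where it looked unchanged.
- **Neighbours:** both are seated, with their holes within about 1–2 px of where they were before the lift in the top view.
- **Block:** it is wholly on the pad with wide margins.
- **Bystanders and look-alikes:** none looked moved in the top, scene or wrist views.

**What didn't go cleanly**
- **Tilt:** the tool drifted to about 6° of lean, so the block touched the pad on one edge first. I squared it with a press of about 18 N before releasing.
- **Wheel force:** the wrist force briefly reached about 19 N once while turning the wheel, because my circle centre was about 1–2 mm off in height.
- **Handle angle:** the top view gave a different starting angle for the handle than the wrist and scene views. I went with those two, and the grip position confirmed them.

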